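# Push a plug-in module onto its hidden contact block and close the hatch

### The arm

A 7-joint arm with a two-finger parallel gripper is mounted at the origin on the work surface. World frame = base frame: x ahead of the robot, y to its left, z up, the work surface at z = 0. Lengths are in mm, angles in rad, forces in N, time in s.
With the tool pointing down it reaches from about 375 to 925 mm from the base axis. Payload 3.1 kg.
Tool frame: the origin (TCP) lies at the very end of the fingers, on their centre line; the grasp point (between the pads) lies 19 mm behind it (pinch_z is the z of the grasp point in the tool frame, in mm); z points along the fingers, x is the direction in which the jaws open and shut, and the axes are right-handed (so a half turn about z gives the same grasp; the last joint's range is limited). The gripper opens to 85 mm and grips with 20 to 120 N. Pads are 22 mm wide; open, the fingers measure 114 mm over their backs; the gripper's body (76 mm by 85 mm) begins 54 mm behind the grasp point. The pads swing forward as they close: fully open they stand 13 mm farther back than shut.
Start: joints at [1.055, 0.383, 0.044, 1.598, -0.018, 1.161, -0.05], TCP at [263.757, -594.084, 231.269] pointing down, gripper open.
Joint ranges: [-2.61, 2.61], [-0.41, 2.15], [-1.48, 1.57], [0, 2.5], [-1.57, 4.71], [0.05, 1.97], [-2.85, 2.85]. Speed limits (rad/s): [2.79, 2.79, 3.14, 3.14, 3.14, 3.14, 3.14].

### API

Orientations are given as a unit quaternion [x, y, z, w].
In Python, from bench import * gives the robot as it stands.
- The arm moves only by the tool step_arm, never from a script. Its argument "steps" is a list of rows, each a list of 6 numbers: the shift along the world's x, y, z in cm, then the turn, a rotation vector about the world's x, y, z in rad. In form: [[x, y, z, ax, ay, az], ...]. A call has 1 to 12 rows; each row shifts and turns the commanded pose from where the row before left it; what a row does not reach is not made up. A row lasts 1/10 s, in which the tool goes at most 50 mm and 8.59 degrees, less where a joint would pass 70% of its speed; a pose out of reach is approached as far as the arm can. A call with a gripper value outside its range is refused whole. "hand" is the gripper command: -1 is shut, 1 is fully open, values between are in proportion, set as the call begins (left out, the last holds). The fingers move at their own pace and stop on an object; the grip force is fixed at half the most. Time passes only in rows, so rows that do not move let the fingers close. It gives the time, the measured TCP pose, the force and the opening at its end, in the units of the state.
- observe(): the state, without advancing time (a new reading comes with each control period).
- read_camera(name): name is "side" or "top" or "wrist"; returns a dict with "pixels" (420x560x3 uint8, blue, green, red), "fx", "fy", "cx", "cy" (pixels), "R" (3x3) and "t" (3): a world point X has camera coordinates R X + t; the wrist camera has in their place "T_tool_cam" (4x4, takes a point from camera to tool coordinates, whose origin is the TCP and whose axes are the tool frame's). Camera axes: x right, y down, z forward; pixel columns grow to the right and rows downward; lengths in mm; the calibration is good to about 2 mm. The wrist camera is an equidistant fisheye: a pixel r from the principal point sees the ray r / f radians off the axis. A picture is of the moment at which its call begins: read the wrist's pose just before it. There is no depth.
- job_done(): hands the job in, once; it reports no verdict.
Trained networks look in the newest picture that a camera, given by its name, has taken for a name from the list of things; names that differ only in an ending like _2 or _b are one class to them, and where a whole thing is asked for, a point or a joint stands for the part that bears it (a point fixed in the world has none). Each returns a list of dicts, best first, with "confidence" (0 to 1); they miss things now and then, are a little off and sometimes report something else, mostly with a low value. They report only what shows in the picture. A call takes as long as a camera call. They do not tell look-alikes from the thing itself.
- silhouettes(camera, query): "pixels" (420x560 bool, what is visible of it) and "bbox" ([centre column, centre row, width, height] in pixels, round what is visible of it).
The state is a dict: "time_s": time; "qpos": joint angles; "dq": joint speeds; "effort": joint torques, N m; "eef_pos": TCP position; "tcp_rot": TCP orientation; "force": force on the tool from outside, world axes, zero at the start; "wrist_torque": the same for the moment, N m; "gripper_width": opening from 0.0 (shut) to 1.0 (fully open).
Only numpy, scipy, OpenCV 4.12 (cv2) and the standard library are available. Lean on these libraries where they do the work, as an engineer would, in place of code of your own. Each camera call takes 0.05 s, during which the arm holds its last target.

### The job

Lift the dock's hatch just off its seat and slide it along its channels, over the roof, to open the well; then push the module towards the roofed end until you feel it meet the hidden sprung contact block, and press that block in by about 5 mm, not hard against its end. Slide the hatch back and let it down fully into its seat. Keep the hatch between its channel walls all the time and leave the other things on the bench alone.

Things in the scene. Friction and masses are not known exactly. Their poses are not given: they have to be found in the camera images.
- dock: fixed grey metal dock, 145 (x) by 380 (y) mm: an open-topped well at its -y half, a roofed tunnel at its +y half, both 100 mm wide inside, floor at z = 10 mm. Origin: centre of its underside, on the bench; z up. Two aluminium channel walls (inner faces x = +-62.5, tops z = 95) run its whole length; the end walls' inner faces are at y = -180 (76 high) and y = 180 (95 high)
- seat (a point): centre of the hatch's seat, on the dock at (0, -80, 62) mm; axes as the dock's. The seat is a ledge along both sides of the well, a recess 200 (y) by 125 (x) mm, 8 mm deep, from y = -180 to 20 in the dock's frame
- tunnel_mouth (a point): middle of the tunnel's mouth on the floor, on the dock at (0, 20, 10) mm; axes as the dock's. From here to y = 180 a dark grey roof covers the tunnel: underside z = 62, top z = 70
- hatch: loose aluminium plate, 121 (x) by 196 (y) by 8 mm, 0.35 kg, at the start in its seat, flush with the roof, over the well. Origin: centre of its underside; axes as the dock's. Home, its origin is at seat, with 2 mm play all round. Raised over 8 mm it clears the roof's edge and can slide in +y over the roof, up to 162 mm, to the end wall; it rests on the roof at z = 70
- hatch_handle (a point): centre of the hatch's grip bar: 70 mm long in x, 14 mm thick in y, 16 mm high, its centre 40 mm and its top 48 mm above the hatch's underside; it stands on two 12 mm posts 29 mm either side of the middle
- module: loose plain beige metal box, 94 (x) by 150 (y) by 45 mm high, 0.35 to 0.65 kg, on the dock's floor with 3 mm play to either side, its +y end already under the roof; hidden until the hatch is opened. Too wide to grip. Origin: centre of its underside; axes as the dock's. At the start 55 to 75 mm of the well are free behind it (-y); sliding it takes about 2 to 5 N
- module_tail (a point): centre of the module's flat rear (-y) end face, 22 mm above its underside: push here towards the dock's +y
- contact (a joint): how far the sprung contact block in the tunnel is pressed in (m): 0 untouched, grows in +y, hard end at 0.014. It cannot be seen; its depth differs each time: the module meets it after 15 to 80 mm of travel. Besides the module's friction it takes 6 N to start moving and 0.6 N more per mm, so 9 N at 5 mm; it stays where it is left
- multimeter: bystander: handheld multimeter lying flat, 80 x 160 x 41 mm, origin under its centre
- screwdriver: bystander: screwdriver lying on the bench, origin on the bench at its middle
- heatsink: bystander: finned aluminium heat sink, 70 x 100 x 32 mm, origin under its centre
- parts_tray: bystander: black divided parts tray, 100 x 130 x 35 mm, origin under its centre
- mouse: bystander: black computer mouse, 60 x 100 x 26 mm, origin under its centre
- spray_can: bystander: upright can, 54 mm diameter, 120 mm high, origin under its centre
- wrench: bystander: wrench lying on the bench, origin on the bench at its middle
Mind the look-alikes: they are no part of the job. What is shaped like the hatch but orange or turquoise is not meant.

How it is judged:
By the outcome, as a careful person would: the job done as asked, in the order asked, and still so for the second after the job is handed in, with the robot touching nothing.
It also fails if it takes over 61 s, if anything falls off the work surface, if the arm or the gripper's body presses on something with over 40 N, if the wrist force passes 120 N, or if a joint passes its speed limit or range.

## Working session

There is one attempt and no reset: what is moved stays moved. The work goes in short steps, Python scripts to look and compute and a tool call to move; the robot and the scene stay as the last step left them, time stands still between calls to the robot, and variables do not carry over. Pictures are saved under pics/ and viewed, and the job is handed in when it is done.

Besides the shell and the picture viewer there is one more tool, called after "Emit:" by a JSON object that holds its "method" and its "body", one argument or row to a line. step_arm: Moves the arm, as the interface text tells. Its arguments: {"type":"object","properties":{"steps":{"type":"array","items":{"type":"array","items":{"type":"number"}}},"hand":{"type":"number"}},"required":["steps"]}

```bash
mkdir -p pics; ls; python3 - <<'E'
from bench import *
import cv2
s=observe();print({k:s[k] for k in s})
for n in ["top","side","wrist"]:
    c=read_camera(n);cv2.imwrite(f"pics/{n}0.png",c["pixels"]);print(n,{k:(v if k!='pixels' else 0) for k,v in c.items()})
    for q in ["hatch","hatch_handle","dock"]:
        try:print(q,[(round(d["confidence"],2),d["bbox"]) for d in silhouettes(n,q)])
        except Exception as e:print(q,e)
E
```

```text
pics
{'time_s': 0.0, 'qpos': array([ 1.05520473,  0.38381944,  0.04384438,  1.59959034, -0.01788017,
        1.161207  , -0.04994078]), 'dq': array([-1.03423408e-03, -2.52610456e-03, -1.27856295e-03,  5.29585637e-04,
       -2.64581386e-03, -2.98830769e-05, -6.31754178e-04]), 'effort': array([-2.79909182e-04, -4.33451736e+01,  1.02449007e+00, -2.49512762e+01,
        1.06518719e-02,  1.12232898e-02, -9.52531707e-07]), 'eef_pos': array([ 263.32977903, -593.22993997,  229.88981352]), 'tcp_rot': array([ 8.38383667e-01, -5.45078981e-01, -1.14541490e-03, -6.47656009e-04]), 'force': array([-0.35049691,  0.86237073, -0.06753717]), 'wrist_torque': array([ 0.01221479,  0.02220007, -0.00074004]), 'gripper_width': 0.9986389344455704}
top {'pixels': 0, 'fx': 542.9482366588952, 'fy': 542.9482366588952, 'cx': 283.1598248194751, 'cy': 210.12022228370677, 'R': array([[-2.97832136e-02, -9.99555968e-01, -9.09908764e-04],
       [-9.97562266e-01,  2.97812563e-02, -6.31078606e-02],
       [ 6.31069369e-02, -9.71864243e-04, -9.98006298e-01]]), 't': array([  -7.72549542,  480.98282153, 1497.22687657])}
ha
[... 840 characters left out ...]
), (0.64, [311.9, 168.4, 53.9, 27.7]), (0.5, [266.4, 346.1, 70.8, 22.6])]
dock [(0.62, [279.0, 229.3, 125.6, 104.2])]
wrist {'pixels': 0, 'fx': 325.19226210127806, 'fy': 325.19226210127806, 'cx': 279.84304489427984, 'cy': 212.61584969787276, 'T_tool_cam': array([[ 9.99999930e-01, -3.01902007e-04, -2.21166611e-04,
         2.08965061e-01],
       [ 3.54807335e-04,  9.52776455e-01,  3.03672359e-01,
        -7.95769701e+01],
       [ 1.19043045e-04, -3.03672416e-01,  9.52776495e-01,
        -1.42999242e+02],
       [ 0.00000000e+00,  0.00000000e+00,  0.00000000e+00,
         1.00000000e+00]])}
hatch [(0.72, [92.5, 148.2, 139.7, 142.7])]
hatch_handle [(0.87, [92.0, 150.6, 138.8, 149.8])]
dock []
```

View pics/top0.png

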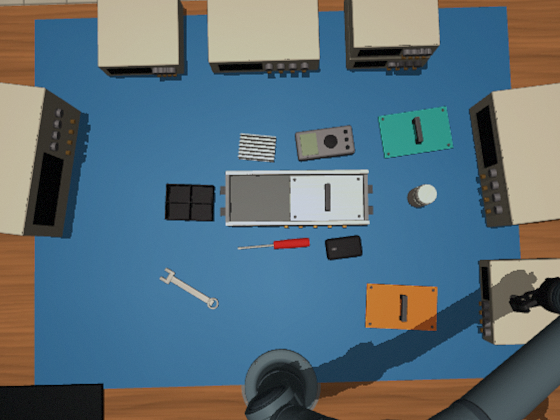

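View pics/side0.png

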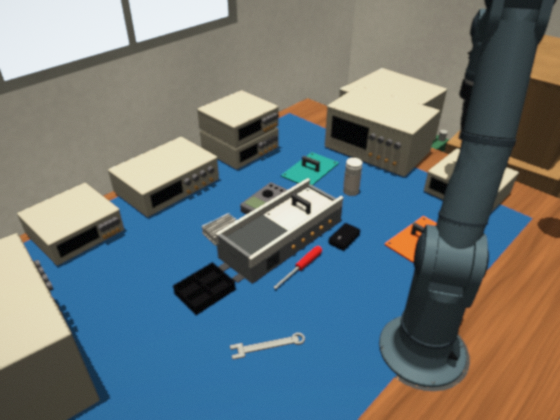

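View pics/wrist0.png

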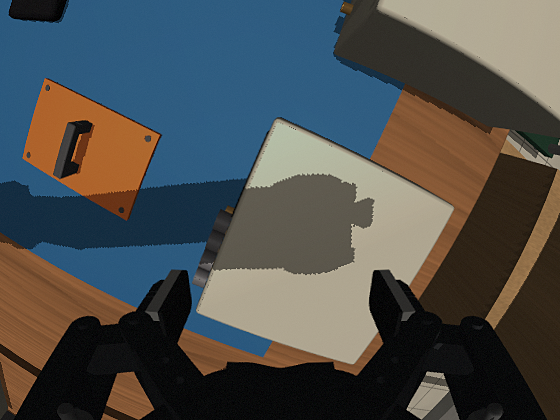

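Three hatch-shaped things in the top view: silver at (328,200) in the dock, turquoise (417,132) and orange (402,307) on the bench. The silver one is aluminium and sits in the dock's right (-y) half, so it is the hatch. I'll confirm it with an enlarged crop.

```bash
python3 - <<'E'
import cv2
a=cv2.imread("pics/top0.png")[160:240,215:385]
cv2.imwrite("pics/crop0.png",cv2.resize(a,None,fx=4.7,fy=4.7,interpolation=cv2.INTER_CUBIC))
E
```

```text
(no output)
```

View pics/crop0.png

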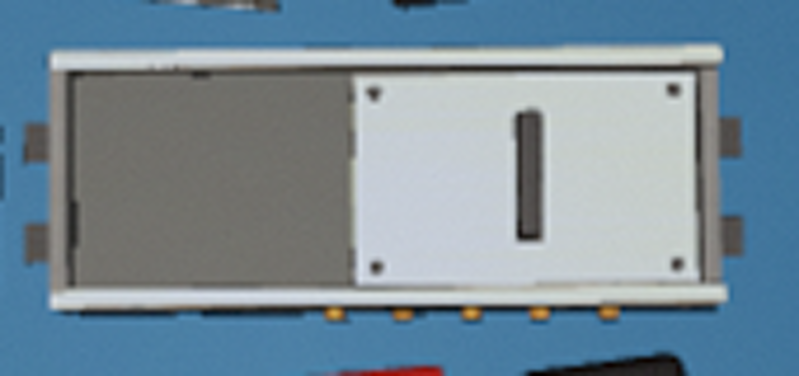

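Confirmed: silver plate with dark bar, in the dock at crop centre (529,175). The grey roof is to its left (+y).

```bash
cat > h.py <<'E'
from bench import *
import numpy as np, cv2
from scipy.optimize import least_squares
from scipy.spatial.transform import Rotation as Ro
def bp(c,uv,z):
    d=np.array([(uv[0]-c["cx"])/c["fx"],(uv[1]-c["cy"])/c["fy"],1.]);R=c["R"];o=-R.T@c["t"];d=R.T@d
    return o+d*(z-o[2])/d[2]
def proj(c,X):
    p=np.asarray(X)@c["R"].T+c["t"];return np.c_[c["fx"]*p[:,0]/p[:,2]+c["cx"],c["fy"]*p[:,1]/p[:,2]+c["cy"]]
def dockpts(p,L):
    x,y,a=p;L=np.asarray(L,float);c,s=np.cos(a),np.sin(a)
    return np.c_[x+c*L[:,0]-s*L[:,1],y+s*L[:,0]+c*L[:,1],L[:,2]]
E
python3 - <<'E'
from h import *
c=read_camera("top")
px=np.array([(50,52),(722,45),(50,308),(727,302)],float)/4.7+[215,160]-0.4
L=[(72.5,190,95),(72.5,-190,95),(-72.5,190,95),(-72.5,-190,95)]
r=least_squares(lambda p:(proj(c,dockpts(p,L))-px).ravel(),[550,0,0]);print(r.x,r.fun)
P=np.array([(516,110),(542,110),(516,240),(542,240)],float)/4.7+[215,160]-0.4
w=np.array([bp(c,p,110) for p in P]);print(w,w.mean(0))
print("handle by dock",dockpts(r.x,[(0,-80,102)]))
cs=read_camera("side")
img=cs["pixels"].copy()
for n,cc in (("top",c),("side",cs)):
    im=cc["pixels"].copy();im=cv2.resize(im,None,fx=4,fy=4,interpolation=cv2.INTER_CUBIC)
    for z,Ls in((95,L),(110,[(35,-73,110),(35,-87,110),(-35,-73,110),(-35,-87,110)])):
        for q in proj(cc,dockpts(r.x,Ls)): cv2.circle(im,tuple(int(round(v)) for v in (q*4+1.5)),4,(0,0,255),-1)
    if n=="top": im=im[640:960,860:1540]
    else: im=im[680:1120,840:1400]
    cv2.imwrite(f"pics/chk_{n}.png",im)
E
```

```text
[ 5.08810673e+02 -5.95333363e+01 -2.03883946e-02] [-0.22507535 -0.12292105  0.15263282  0.01007683 -0.07973969  0.09510743
  0.15161291  0.01123505]
[[ 542.44008949 -132.00108644  110.        ]
 [ 542.00717881 -146.47978078  110.        ]
 [ 469.91109038 -129.49209125  110.        ]
 [ 469.4802477  -143.92417464  110.        ]] [ 505.9596516  -137.97428328  110.        ]
handle by dock [[ 507.17971458 -139.51670941  102.        ]]
```

View pics/chk_top.png

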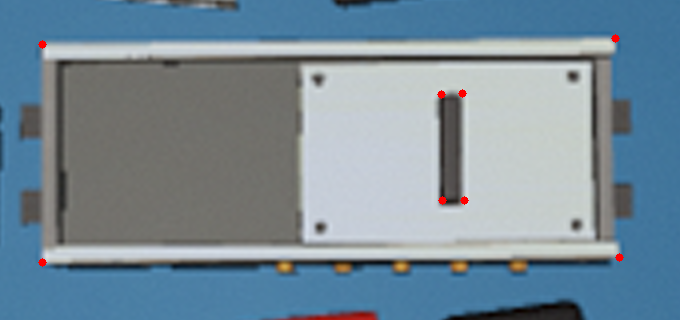

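View pics/chk_side.png

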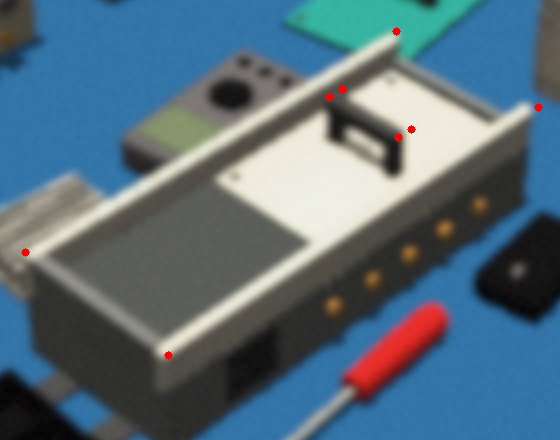

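The dock is at about (509, -59.5), yaw -0.020, and the handle at about (506.5, -139). Next I'll fly above the handle with the jaws aligned to the dock's y.

Emit:
{"method": "step_arm", "body": {
  "steps": [
    [1, 1.9, 0, 0, 0, -0.02],
    [2, 3.8, 0, 0, 0, -0.038],
    [2, 3.8, 0, 0, 0, -0.038],
    [2, 3.8, 0, 0, 0, -0.038],
    [2, 3.8, 0, 0, 0, -0.038],
    [2, 3.8, -0.2, 0, 0, -0.038],
    [2, 3.8, -0.4, 0, 0, -0.038],
    [2, 3.8, -0.4, 0, 0, -0.038],
    [2, 3.8, -0.4, 0, 0, -0.038],
    [2, 3.8, -0.4, 0, 0, -0.038],
    [2, 3.8, -0.4, 0, 0, -0.038],
    [2, 3.8, -0.4, 0, 0, -0.038]
  ],
  "hand": 1
}}

```text
time_s: 1.9
eef_pos: [494.5, -155.6, 205.5]
tcp_rot: [-0.699, 0.715, -0.001, 0.0]
force: [0.7, -0.2, 0.6]
gripper_width: 0.999
```

Emit:
{"method": "step_arm", "body": {
  "steps": [
    [1.2, 1.8, -0.4, 0, 0, -0.02],
    [0.2, 0, 0, 0, 0, 0],
    [0, 0, 0, 0, 0, 0],
    [0, 0, 0, 0, 0, 0]
  ]
}}

```text
time_s: 2.3
eef_pos: [507.1, -141.2, 201.4]
tcp_rot: [-0.692, 0.722, -0.0, -0.0]
force: [0.2, 0.0, -0.1]
gripper_width: 1.003
```

```bash
cat >> h.py <<'E'
def wproj(c,s,X):
    T=c["T_tool_cam"];Rt=Ro.from_quat(s["tcp_rot"]).as_matrix()
    P=(np.asarray(X,float)-s["eef_pos"])@Rt; P=(P-T[:3,3])@T[:3,:3]
    r=np.linalg.norm(P[:,:2],axis=1);th=np.arctan2(r,P[:,2])
    return P[:,:2]/r[:,None]*th[:,None]*c["fx"]+[c["cx"],c["cy"]]
E
python3 - <<'E'
from h import *
s=observe();c=read_camera("wrist");print(s["eef_pos"],s["tcp_rot"],s["force"],s["time_s"])
tx=Ro.from_quat(s["tcp_rot"]).as_matrix();print(tx)
im=c["pixels"].copy()
print(wproj(c,s,dockpts([508,-59.5,-.02],[(35,-73,110),(35,-87,110),(-35,-73,110),(-35,-87,110)])))
cv2.imwrite("pics/w1.png",im)
for q in wproj(c,s,dockpts([508,-59.5,-.02],[(35,-73,110),(35,-87,110),(-35,-73,110),(-35,-87,110),(60.5,18,70),(-60.5,18,70),(60.5,-178,70),(-60.5,-178,70),(62.5,-180,95),(62.5,180,95),(-62.5,180,95),(-62.5,-180,95)])): cv2.circle(im,tuple(int(round(v)) for v in q),2,(0,0,255),-1)
cv2.imwrite("pics/w1m.png",im)
E
```

```text
[ 507.09617801 -141.17364395  201.37216121] [-6.91798249e-01  7.22090646e-01 -2.40521792e-04 -4.72237287e-04] [ 0.24264479  0.01011433 -0.10859976] 2.3
[[-4.28299192e-02 -9.99082317e-01 -3.49211146e-04]
 [-9.99081863e-01  4.28302495e-02 -1.00074293e-03]
 [ 1.01478136e-03  3.06028784e-04 -9.99999438e-01]]
[[267.71222425 174.49483768]
 [286.81776822 174.0465891 ]
 [270.76873578 260.9976821 ]
 [288.25517488 260.63223317]]
```

View pics/w1m.png

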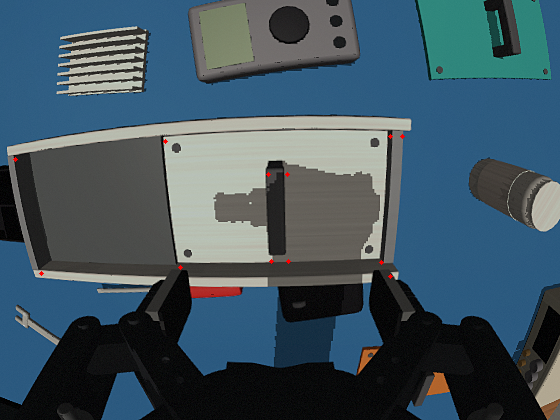

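```bash
python3 - <<'E'
import cv2
a=cv2.imread("pics/w1m.png")[110:290,150:420]
cv2.imwrite("pics/w1c.png",cv2.resize(a,None,fx=2.9,fy=2.9,interpolation=cv2.INTER_CUBIC))
E
```

```text
(no output)
```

View pics/w1c.png

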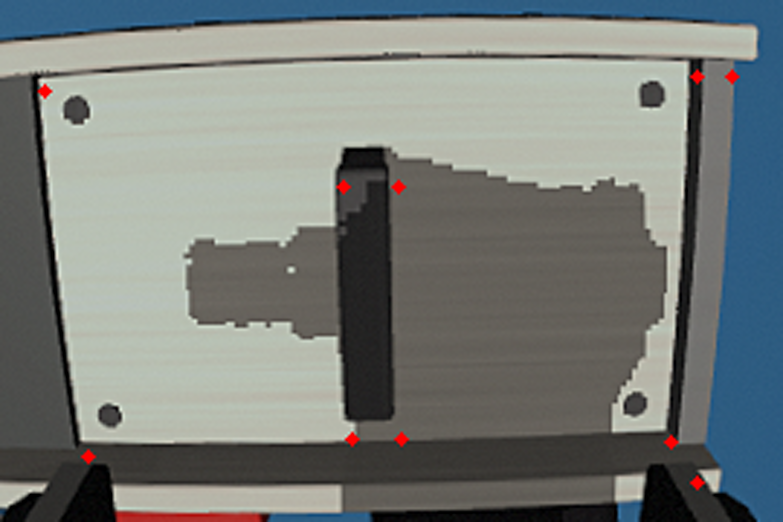

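```bash
python3 - <<'E'
from h import *
s=observe();c=read_camera("wrist")
px=np.array([(338,170),(387,170),(347,419),(394,419),(78,443),(668,433)],float)/2.9+[150,110]-.3
L=[(35,-73,110),(35,-87,110),(-35,-73,110),(-35,-87,110),(-60.5,18,70),(-60.5,-178,70)]
for nm,idx in (("all",range(6)),("bar",range(4))):
    idx=list(idx);r=least_squares(lambda p:(wproj(c,s,dockpts(p,np.array(L,float)[idx]))-px[idx]).ravel(),[508,-59.5,-.02]);print(nm,r.x,np.abs(r.fun).max(),dockpts(r.x,[(0,-80,102)]))
# allow the height too
r=least_squares(lambda p:(wproj(c,s,dockpts(p[:3],L)+[0,0,p[3]])-px).ravel(),[508,-59.5,-.02,0]);print(r.x,np.abs(r.fun).max(),dockpts(r.x[:3],[(0,-80,102)]))
E
```

```text
all [ 5.13141118e+02 -5.80672016e+01 -2.32455260e-02] 1.346984890454678 [[ 511.28164361 -138.04558837  102.        ]]
bar [ 5.12848635e+02 -5.81233615e+01 -1.76897809e-02] 1.1630172244584855 [[ 511.43352679 -138.11084468  102.        ]]
[ 5.13000207e+02 -5.80568488e+01 -2.32384232e-02 -4.30538509e-01] 1.3318134543304154 [[ 511.1413006 -138.0352488  102.       ]]
```

Emit:
{"method": "step_arm", "body": {
  "steps": [
    [0.2, 0.3, -1.5, 0, 0, 0.021],
    [0, 0, -2, 0, 0, 0],
    [0, 0, -2, 0, 0, 0],
    [0, 0, -2, 0, 0, 0],
    [0, 0, -1.5, 0, 0, 0],
    [0, 0, -1, 0, 0, 0],
    [0, 0, -1, 0, 0, 0],
    [0, 0, -0.8, 0, 0, 0],
    [0, 0, 0, 0, 0, 0],
    [0, 0, 0, 0, 0, 0]
  ],
  "hand": -0.4
}}

```text
time_s: 3.4
eef_pos: [510.0, -136.1, 83.4]
tcp_rot: [-0.7, 0.714, -0.0, 0.0]
force: [-0.6, -1.1, 0.5]
gripper_width: 0.302
```

```bash
python3 - <<'E'
from h import *
s=observe();c=read_camera("wrist");print(s["eef_pos"],s["tcp_rot"],s["force"],s["gripper_width"])
cv2.imwrite("pics/w2.png",c["pixels"])
E
```

```text
[ 510.03870587 -136.13995964   83.44926802] [-7.00319429e-01  7.13829560e-01 -1.87129300e-04  1.44220652e-04] [-0.57503912 -1.09646191  0.52904532] 0.3018177620368043
```

View pics/w2.png

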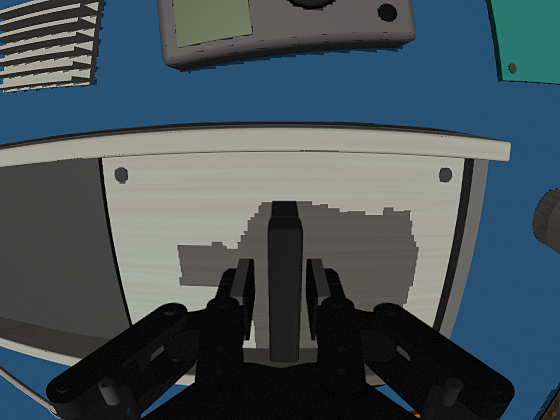

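The bar spans columns 269–301 and the pads sit at 254 and 307, so the tool has to go 2 mm towards -y. Then I close.

Emit:
{"method": "step_arm", "body": {
  "steps": [
    [0, -0.2, 0, 0, 0, 0],
    [0, 0, 0, 0, 0, 0],
    [0, 0, 0, 0, 0, 0]
  ]
}}

```text
time_s: 3.75
eef_pos: [510.1, -138.3, 83.7]
tcp_rot: [-0.7, 0.714, -0.0, 0.0]
force: [-0.1, 0.2, -0.4]
gripper_width: 0.296
```

Emit:
{"method": "step_arm", "body": {
  "steps": [
    [0, 0, 0, 0, 0, 0],
    [0, 0, 0, 0, 0, 0],
    [0, 0, 0, 0, 0, 0],
    [0, 0, 0, 0, 0, 0],
    [0, 0, 0, 0, 0, 0]
  ],
  "hand": -1
}}

```text
time_s: 4.25
eef_pos: [510.1, -138.1, 83.7]
tcp_rot: [-0.7, 0.714, -0.0, 0.0]
force: [-0.7, 0.1, 4.1]
gripper_width: 0.149
```

Emit:
{"method": "step_arm", "body": {
  "steps": [
    [0, 0, 0.2, 0, 0, 0],
    [0, 0, 0.3, 0, 0, 0],
    [0, 0, 0.3, 0, 0, 0],
    [0, 0, 0.3, 0, 0, 0],
    [0, 0, 0.1, 0, 0, 0],
    [0, 0, 0, 0, 0, 0],
    [0, 0, 0, 0, 0, 0]
  ]
}}

```text
time_s: 4.95
eef_pos: [509.7, -138.1, 95.2]
tcp_rot: [-0.7, 0.714, 0.0, -0.0]
force: [-0.6, 0.1, -4.2]
gripper_width: 0.15
```

```bash
python3 - <<'E'
from h import *
s=observe();c=read_camera("wrist");print(s["eef_pos"],s["tcp_rot"],s["force"],s["wrist_torque"],s["gripper_width"])
cv2.imwrite("pics/w3.png",c["pixels"])
c=read_camera("side");cv2.imwrite("pics/s3.png",cv2.resize(c["pixels"][150:290,200:370],None,fx=4,fy=4,interpolation=cv2.INTER_CUBIC))
E
```

```text
[ 509.68312937 -138.05945648   95.23193485] [-7.00312871e-01  7.13836032e-01  4.65654899e-05 -2.70833669e-05] [-0.62821704  0.12438231 -4.2436939 ] [-0.01118315 -0.01025186  0.00991809] 0.1501348808126111
```

View pics/w3.png

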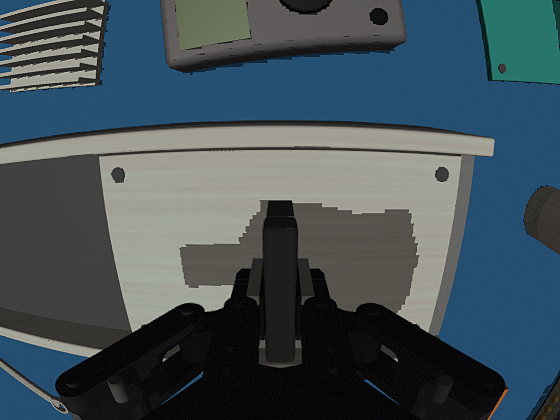

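View pics/s3.png

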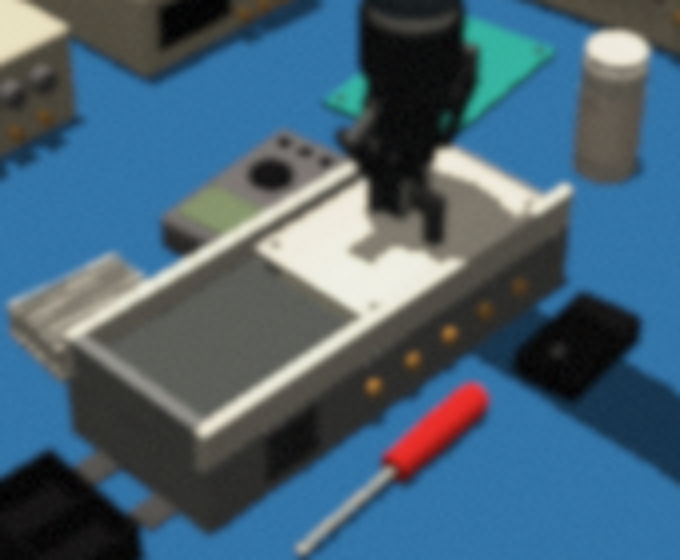

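The hatch is lifted by 11.5 mm: its edge shows above the roof, and the force is its weight. Next I slide it along +y.

Emit:
{"method": "step_arm", "body": {
  "steps": [
    [0.01, 0.5, 0, 0, 0, 0],
    [0.02, 1, 0, 0, 0, 0],
    [0.02, 1, 0, 0, 0, 0],
    [0.02, 1, 0, 0, 0, 0],
    [0.02, 1, 0, 0, 0, 0],
    [0.02, 1, 0, 0, 0, 0],
    [0.02, 1, 0, 0, 0, 0],
    [0.02, 1, 0, 0, 0, 0],
    [0.01, 0.5, 0, 0, 0, 0]
  ]
}}

```text
time_s: 5.95
eef_pos: [511.4, -56.4, 95.3]
tcp_rot: [-0.701, 0.713, 0.0, 0.0]
force: [0.7, -0.7, -3.2]
gripper_width: 0.151
```

```bash
python3 - <<'E'
from h import *
s=observe();print(s["eef_pos"],s["force"],s["wrist_torque"])
c=read_camera("top");cv2.imwrite("pics/t4.png",cv2.resize(c["pixels"][160:240,215:385],None,fx=4.7,fy=4.7,interpolation=cv2.INTER_CUBIC))
E
```

```text
[511.40618513 -56.38490864  95.28869396] [ 0.7157767  -0.72966833 -3.16696468] [ 0.03460467 -0.03697253  0.01301834]
```

View pics/t4.png

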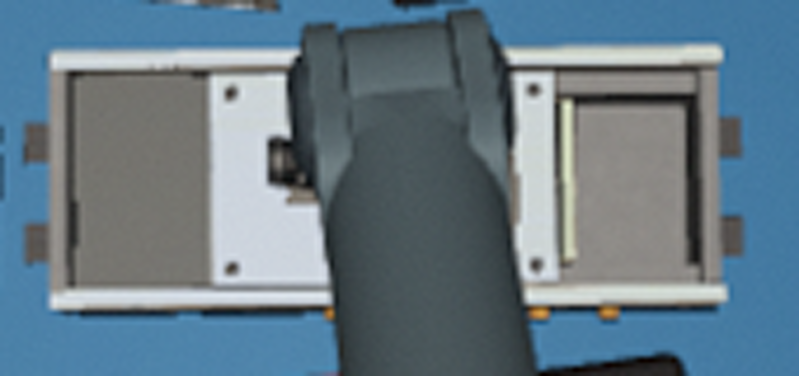

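Sliding freely between the walls, and the module's rear edge is just appearing at crop column 570. 73 mm more, then I set it down on the roof.

Emit:
{"method": "step_arm", "body": {
  "steps": [
    [0.01, 0.5, 0, 0, 0, 0],
    [0.02, 1, 0, 0, 0, 0],
    [0.02, 1, 0, 0, 0, 0],
    [0.02, 1, 0, 0, 0, 0],
    [0.02, 1, 0, 0, 0, 0],
    [0.02, 1, 0, 0, 0, 0],
    [0.02, 1, 0, 0, 0, 0],
    [0.01, 0.5, 0, 0, 0, 0],
    [0.01, 0.2, 0, 0, 0, 0],
    [0, 0, 0, 0, 0, 0]
  ]
}}

```text
time_s: 7.0
eef_pos: [512.9, 14.1, 95.3]
tcp_rot: [-0.7, 0.714, -0.0, -0.0]
force: [0.1, -0.7, -1.0]
gripper_width: 0.153
```

Emit:
{"method": "step_arm", "body": {
  "steps": [
    [0, 0, -0.15, 0, 0, 0],
    [0, 0, -0.1, 0, 0, 0],
    [0, 0, -0.1, 0, 0, 0],
    [0, 0, 0, 0, 0, 0]
  ]
}}

```text
time_s: 7.4
eef_pos: [512.9, 13.5, 91.7]
tcp_rot: [-0.7, 0.714, -0.0, -0.0]
force: [-0.4, 0.3, -3.9]
gripper_width: 0.155
```

Emit:
{"method": "step_arm", "body": {
  "steps": [
    [0, 0, -0.05, 0, 0, 0],
    [0, 0, 0, 0, 0, 0],
    [0, 0, 0, 0, 0, 0]
  ]
}}

```text
time_s: 7.7
eef_pos: [512.9, 13.5, 91.7]
tcp_rot: [-0.7, 0.714, -0.0, -0.0]
force: [-2.8, -1.4, 2.2]
gripper_width: 0.153
```

Resting on the roof: the force reversed and z stopped. Release and rise.

Emit:
{"method": "step_arm", "body": {
  "steps": [
    [0, 0, 0, 0, 0, 0],
    [0, 0, 0, 0, 0, 0],
    [0, 0, 0, 0, 0, 0],
    [0, 0, 0.5, 0, 0, 0],
    [0, 0, 1.5, 0, 0, 0],
    [0, 0, 2, 0, 0, 0],
    [0, 0, 3, 0, 0, 0],
    [0, 0, 3, 0, 0, 0],
    [0, -2, 2, 0, 0, 0],
    [0, -3, 0, 0, 0, 0],
    [0, -3, 0, 0, 0, 0],
    [0, -3, 0, 0, 0, 0]
  ],
  "hand": 0
}}

```text
time_s: 8.9
eef_pos: [513.2, -97.0, 212.2]
tcp_rot: [-0.701, 0.714, -0.001, 0.0]
force: [0.3, 0.7, -0.6]
gripper_width: 0.5
```

Emit:
{"method": "step_arm", "body": {
  "steps": [
    [0, -3, 0, 0, 0, -0.14],
    [0, -3, 0, 0, 0, -0.14],
    [0, -3, 0, 0, 0, -0.14],
    [0, -1, 0, 0, 0, -0.14],
    [0, 0, 0, 0, 0, -0.14],
    [0, 0, 0, 0, 0, -0.14],
    [0, 0, 0, 0, 0, -0.14],
    [0, 0, 0, 0, 0, -0.14],
    [0, 0, 0, 0, 0, -0.14],
    [0, 0, 0, 0, 0, -0.14],
    [0, 0, 0, 0, 0, -0.14],
    [0, 0, 0, 0, 0, -0.031]
  ],
  "hand": -1
}}

```text
time_s: 10.1
eef_pos: [512.9, -196.1, 211.5]
tcp_rot: [0.01, 1.0, 0.0, 0.0]
force: [0.1, 0.5, -0.8]
gripper_width: 0.001
```

```bash
python3 - <<'E'
from h import *
s=observe();c=read_camera("wrist");print(s["eef_pos"],s["tcp_rot"],s["qpos"],s["force"],s["gripper_width"],s["time_s"])
cv2.imwrite("pics/w5.png",c["pixels"])
c=read_camera("top");cv2.imwrite("pics/t5.png",cv2.resize(c["pixels"][160:240,215:385],None,fx=4.7,fy=4.7,interpolation=cv2.INTER_CUBIC))
E
```

```text
[ 512.89230835 -196.05715276  211.51319717] [1.03393354e-02 9.99946403e-01 4.20591985e-04 3.35929341e-04] [ 0.1918313   0.21211886  0.11140518  1.86764078 -0.02793352  1.06287209
 -2.84793327] [ 0.09769009  0.50089209 -0.79335406] 0.0007627839395787784 10.1
```

View pics/w5.png

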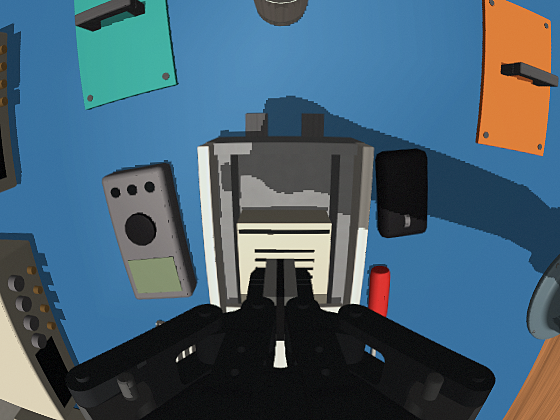

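View pics/t5.png

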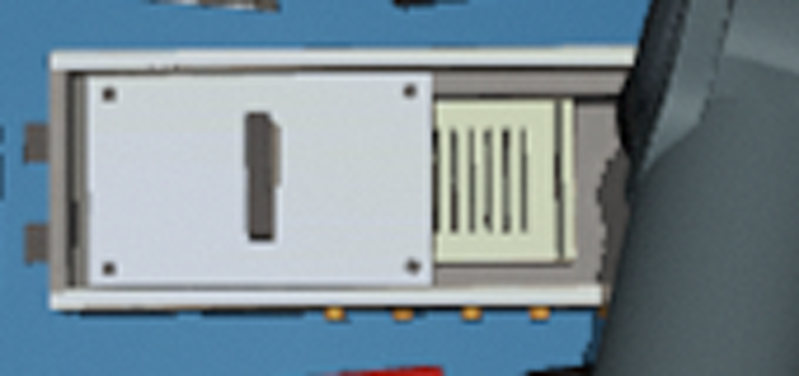

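Joint 7 is right at its limit, so I'll turn the other way by half a turn, which gives the same finger alignment mid-range.

Emit:
{"method": "step_arm", "body": {
  "steps": [
    [0, 0, 0, 0, 0, 0.1],
    [0, 0, 0, 0, 0, 0.145],
    [0, 0, 0, 0, 0, 0.145],
    [0, 0, 0, 0, 0, 0.145],
    [0, 0, 0, 0, 0, 0.145],
    [0, 0, 0, 0, 0, 0.145],
    [0, 0, 0, 0, 0, 0.145],
    [0, 0, 0, 0, 0, 0.145],
    [0, 0, 0, 0, 0, 0.145],
    [0, 0, 0, 0, 0, 0.145],
    [0, 0, 0, 0, 0, 0.145],
    [0, 0, 0, 0, 0, 0.145]
  ]
}}

```text
time_s: 11.4
eef_pos: [513.0, -195.9, 211.6]
tcp_rot: [0.746, -0.666, 0.0, -0.0]
force: [-0.5, 0.3, -0.1]
gripper_width: 0.005
```

Emit:
{"method": "step_arm", "body": {
  "steps": [
    [0, 0, 0, 0, 0, 0.145],
    [0, 0, 0, 0, 0, 0.145],
    [0, 0, 0, 0, 0, 0.145],
    [0, 0, 0, 0, 0, 0.145],
    [0, 0, 0, 0, 0, 0.145],
    [0, 0, 0, 0, 0, 0.145],
    [0, 0, 0, 0, 0, 0.145],
    [0, 0, 0, 0, 0, 0.145],
    [0, 0, 0, 0, 0, 0.145],
    [0, 0, 0, 0, 0, 0.142],
    [0, 0, 0, 0, 0, 0]
  ]
}}

```text
time_s: 12.5
eef_pos: [513.0, -196.0, 211.5]
tcp_rot: [1.0, -0.009, 0.0, -0.0]
force: [0.8, 0.1, -0.7]
gripper_width: -0.0
```

```bash
python3 - <<'E'
from h import *
s=observe();c=read_camera("wrist");print(s["eef_pos"],s["tcp_rot"],s["qpos"],s["force"],s["gripper_width"],s["time_s"])
cv2.imwrite("pics/w6.png",c["pixels"])
c=read_camera("top");cv2.imwrite("pics/t6.png",cv2.resize(c["pixels"][160:240,215:385],None,fx=4.7,fy=4.7,interpolation=cv2.INTER_CUBIC))
print(bp(c,(215+574/4.7-.4,160+180/4.7-.4),55),bp(c,(215+430/4.7-.4,160+180/4.7-.4),78))
E
```

```text
[ 512.97762686 -195.97646473  211.51906316] [ 9.99957336e-01 -9.23374688e-03  2.42374284e-04 -7.54085727e-05] [ 0.50367043  0.22620742 -0.24174119  1.85244864  0.06095045  1.0696541
  0.22010438] [ 0.80971224  0.10254121 -0.67511544] -0.0002951700859709125 12.5
[ 506.9241625  -168.42292884   55.        ] [507.46308111 -84.24635214  78.        ]
```

View pics/w6.png

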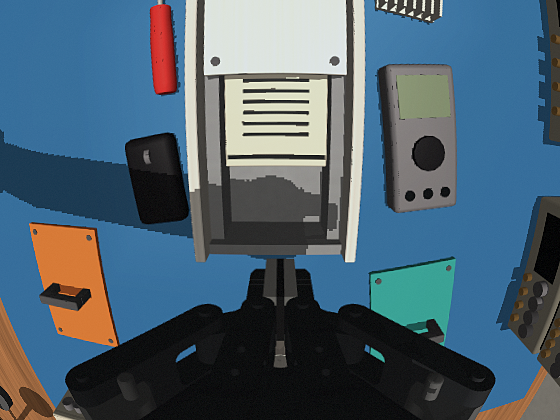

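View pics/t6.png

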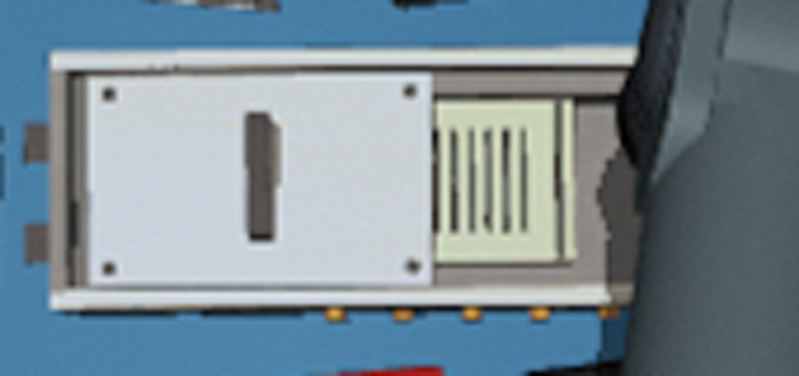

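The module's tail is at world y about -168 and the well's end wall at about -239. I enter the gap at y about -202 with shut fingers. First I stop at z about 40 to check the knuckle clearance over the walls.

Emit:
{"method": "step_arm", "body": {
  "steps": [
    [-0.35, -0.6, -1.5, 0, 0, 0],
    [0, 0, -2.5, 0, 0, 0],
    [0, 0, -2.5, 0, 0, 0],
    [0, 0, -2.5, 0, 0, 0],
    [0, 0, -2.5, 0, 0, 0],
    [0, 0, -2, 0, 0, 0],
    [0, 0, -1.5, 0, 0, 0],
    [0, 0, -1, 0, 0, 0],
    [0, 0, -0.8, 0, 0, 0],
    [0, 0, 0, 0, 0, 0],
    [0, 0, 0, 0, 0, 0]
  ]
}}

```text
time_s: 13.7
eef_pos: [510.0, -202.3, 43.8]
tcp_rot: [1.0, -0.01, 0.001, 0.0]
force: [-0.2, -0.8, -0.3]
gripper_width: 0.004
```

```bash
python3 - <<'E'
from h import *
s=observe();c=read_camera("wrist");print(s["eef_pos"],s["tcp_rot"],s["force"],s["time_s"])
cv2.imwrite("pics/w7.png",c["pixels"])
c=read_camera("side");cv2.imwrite("pics/s7.png",cv2.resize(c["pixels"][120:270,220:400],None,fx=4,fy=4,interpolation=cv2.INTER_CUBIC))
E
```

```text
[ 509.97621381 -202.29366447   43.8296155 ] [ 9.99953873e-01 -9.58740669e-03  5.42662509e-04  1.95242590e-04] [-0.16877882 -0.77399048 -0.32010281] 13.7
```

View pics/w7.png

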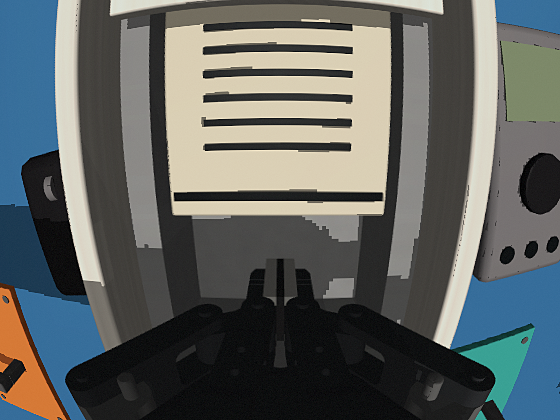

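View pics/s7.png

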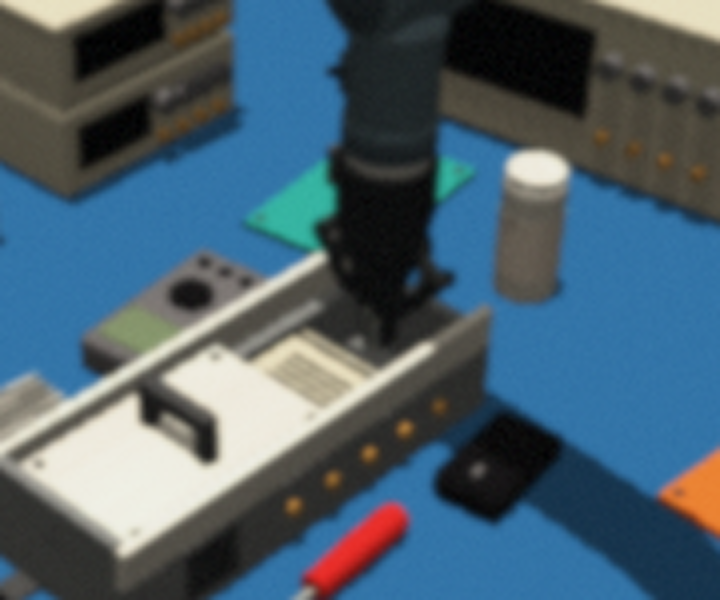

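The side view shows ample clearance of the knuckles above the wall. I go down to z about 32 and approach the tail.

Emit:
{"method": "step_arm", "body": {
  "steps": [
    [0, 0, -0.6, 0, 0, 0],
    [0, 0, -0.6, 0, 0, 0],
    [0, 0.5, 0, 0, 0, 0],
    [0, 0.5, 0, 0, 0, 0],
    [0, 0.3, 0, 0, 0, 0],
    [0, 0.2, 0, 0, 0, 0],
    [0, 0, 0, 0, 0, 0]
  ]
}}

```text
time_s: 14.5
eef_pos: [509.6, -186.4, 31.5]
tcp_rot: [1.0, -0.009, 0.0, -0.0]
force: [0.0, 0.2, 0.8]
gripper_width: -0.0
```

Emit:
{"method": "step_arm", "body": {
  "steps": [
    [0, 0.2, 0, 0, 0, 0],
    [0, 0.2, 0, 0, 0, 0],
    [0, 0.2, 0, 0, 0, 0]
  ]
}}

```text
time_s: 14.8
eef_pos: [509.3, -181.1, 31.3]
tcp_rot: [1.0, -0.01, 0.0, 0.0]
force: [-0.3, -0.6, 0.1]
gripper_width: -0.0
```

Emit:
{"method": "step_arm", "body": {
  "steps": [
    [0, 0.2, 0, 0, 0, 0],
    [0, 0.2, 0, 0, 0, 0]
  ]
}}

```text
time_s: 15.0
eef_pos: [509.3, -178.1, 31.3]
tcp_rot: [1.0, -0.01, 0.0, 0.001]
force: [0.1, -3.6, -0.3]
gripper_width: 0.002
```

Emit:
{"method": "step_arm", "body": {
  "steps": [
    [0, 0.2, 0, 0, 0, 0],
    [0, 0.2, 0, 0, 0, 0]
  ]
}}

```text
time_s: 15.2
eef_pos: [509.2, -174.0, 31.3]
tcp_rot: [1.0, -0.01, 0.0, 0.0]
force: [0.6, -2.3, -0.6]
gripper_width: 0.002
```

Contact with the tail at TCP y about -178.5, friction about 2.5–3.5 N. I push on with small increments, watching the force.

Emit:
{"method": "step_arm", "body": {
  "steps": [
    [0, 0.2, 0, 0, 0, 0],
    [0, 0.2, 0, 0, 0, 0],
    [0.01, 0.2, 0, 0, 0, 0],
    [0, 0.1, 0, 0, 0, 0]
  ]
}}

```text
time_s: 15.6
eef_pos: [509.5, -165.8, 31.3]
tcp_rot: [1.0, -0.009, -0.0, -0.0]
force: [-1.1, -3.1, -1.4]
gripper_width: 0.002
```

Emit:
{"method": "step_arm", "body": {
  "steps": [
    [0, 0.1, 0, 0, 0, 0],
    [0, 0.1, 0, 0, 0, 0],
    [0, 0.1, 0, 0, 0, 0]
  ]
}}

```text
time_s: 15.9
eef_pos: [509.5, -163.1, 31.3]
tcp_rot: [1.0, -0.01, 0.0, 0.0]
force: [-0.8, -3.3, -0.7]
gripper_width: 0.003
```

Emit:
{"method": "step_arm", "body": {
  "steps": [
    [0, 0.1, 0, 0, 0, 0],
    [0.01, 0.1, 0, 0, 0, 0],
    [0, 0.1, 0, 0, 0, 0]
  ]
}}

```text
time_s: 16.2
eef_pos: [509.5, -160.1, 31.3]
tcp_rot: [1.0, -0.01, -0.0, 0.0]
force: [-0.5, -2.6, -0.1]
gripper_width: -0.001
```

Emit:
{"method": "step_arm", "body": {
  "steps": [
    [0, 0.1, 0, 0, 0, 0],
    [0, 0.1, 0, 0, 0, 0],
    [0, 0.1, 0, 0, 0, 0]
  ]
}}

```text
time_s: 16.5
eef_pos: [509.6, -157.0, 31.3]
tcp_rot: [1.0, -0.009, -0.0, -0.0]
force: [-0.8, -3.4, 0.0]
gripper_width: 0.001
```

Emit:
{"method": "step_arm", "body": {
  "steps": [
    [0, 0.1, 0, 0, 0, 0],
    [0.01, 0.1, 0, 0, 0, 0],
    [0, 0.1, 0, 0, 0, 0]
  ]
}}

```text
time_s: 16.8
eef_pos: [509.6, -154.0, 31.3]
tcp_rot: [1.0, -0.009, -0.0, 0.0]
force: [0.0, -3.3, -0.8]
gripper_width: -0.006
```

Emit:
{"method": "step_arm", "body": {
  "steps": [
    [0, 0.1, 0, 0, 0, 0],
    [0.01, 0.1, 0, 0, 0, 0],
    [0, 0.1, 0, 0, 0, 0]
  ]
}}

```text
time_s: 17.1
eef_pos: [509.8, -151.0, 31.3]
tcp_rot: [1.0, -0.009, -0.0, 0.0]
force: [-0.1, -2.5, 0.7]
gripper_width: -0.006
```

Emit:
{"method": "step_arm", "body": {
  "steps": [
    [0, 0.1, 0, 0, 0, 0],
    [0, 0.1, 0, 0, 0, 0],
    [0, 0.1, 0, 0, 0, 0]
  ]
}}

```text
time_s: 17.4
eef_pos: [509.7, -148.0, 31.3]
tcp_rot: [1.0, -0.01, -0.0, -0.0]
force: [1.0, -3.1, -0.3]
gripper_width: 0.0
```

Emit:
{"method": "step_arm", "body": {
  "steps": [
    [0, 0.1, 0, 0, 0, 0],
    [0.01, 0.1, 0, 0, 0, 0],
    [0, 0.1, 0, 0, 0, 0]
  ]
}}

```text
time_s: 17.7
eef_pos: [509.8, -145.0, 31.3]
tcp_rot: [1.0, -0.009, -0.0, -0.0]
force: [-0.2, -2.9, -0.4]
gripper_width: -0.0
```

Emit:
{"method": "step_arm", "body": {
  "steps": [
    [0, 0.1, 0, 0, 0, 0],
    [0.01, 0.1, 0, 0, 0, 0],
    [0, 0.1, 0, 0, 0, 0]
  ]
}}

```text
time_s: 18.0
eef_pos: [510.0, -142.0, 31.3]
tcp_rot: [1.0, -0.009, -0.0, -0.0]
force: [0.4, -3.0, -0.2]
gripper_width: 0.003
```

Emit:
{"method": "step_arm", "body": {
  "steps": [
    [0, 0.1, 0, 0, 0, 0],
    [0, 0.1, 0, 0, 0, 0],
    [0, 0.1, 0, 0, 0, 0]
  ]
}}

```text
time_s: 18.3
eef_pos: [510.0, -139.0, 31.3]
tcp_rot: [1.0, -0.009, 0.0, 0.0]
force: [0.5, -3.0, -0.5]
gripper_width: -0.002
```

Emit:
{"method": "step_arm", "body": {
  "steps": [
    [0, 0.1, 0, 0, 0, 0],
    [0.01, 0.1, 0, 0, 0, 0],
    [0, 0.1, 0, 0, 0, 0]
  ]
}}

```text
time_s: 18.6
eef_pos: [509.9, -138.8, 31.3]
tcp_rot: [1.0, -0.01, 0.0, 0.002]
force: [-0.1, -7.8, -1.6]
gripper_width: 0.002
```

Met at y about -138.9: the force is up to 7.8 N and the tool has stalled. I keep pressing; the target is about 5 mm past that, at TCP y about -133.9.

Emit:
{"method": "step_arm", "body": {
  "steps": [
    [0, 0.1, 0, 0, 0, 0],
    [0, 0.1, 0, 0, 0, 0],
    [0, 0.1, 0, 0, 0, 0]
  ]
}}

```text
time_s: 18.9
eef_pos: [509.9, -137.1, 31.4]
tcp_rot: [1.0, -0.011, 0.0, 0.002]
force: [-0.3, -9.3, -0.9]
gripper_width: -0.006
```

Emit:
{"method": "step_arm", "body": {
  "steps": [
    [0, 0.1, 0, 0, 0, 0],
    [0, 0.1, 0, 0, 0, 0]
  ]
}}

```text
time_s: 19.1
eef_pos: [510.0, -135.7, 31.4]
tcp_rot: [1.0, -0.011, 0.0, 0.002]
force: [-0.2, -10.6, -0.9]
gripper_width: -0.003
```

Emit:
{"method": "step_arm", "body": {
  "steps": [
    [0, 0.1, 0, 0, 0, 0],
    [0, 0.1, 0, 0, 0, 0]
  ]
}}

```text
time_s: 19.3
eef_pos: [509.9, -134.2, 31.5]
tcp_rot: [1.0, -0.011, 0.0, 0.003]
force: [-0.3, -10.8, -1.1]
gripper_width: 0.002
```

Emit:
{"method": "step_arm", "body": {
  "steps": [
    [0, 0, 0, 0, 0, 0]
  ]
}}

```text
time_s: 19.4
eef_pos: [510.0, -134.0, 31.5]
tcp_rot: [1.0, -0.011, 0.0, 0.003]
force: [-0.3, -9.3, -1.7]
gripper_width: 0.002
```

Pressed about 4.9 mm. I back off and rise out of the well.

Emit:
{"method": "step_arm", "body": {
  "steps": [
    [0, -0.5, 0, 0, 0, 0],
    [0, -1, 0, 0, 0, 0],
    [0, -1.5, 0, 0, 0, 0],
    [0, -0.5, 1, 0, 0, 0],
    [0, 0, 2.5, 0, 0, 0],
    [0, 0, 3, 0, 0, 0],
    [0, 0, 3, 0, 0, 0],
    [0, 0, 3, 0, 0, 0],
    [0, 0, 3, 0, 0, 0],
    [0, 0, 2.5, 0, 0, 0],
    [0, 0, 0, 0, 0, 0]
  ]
}}

```text
time_s: 20.5
eef_pos: [513.4, -164.7, 216.6]
tcp_rot: [1.0, -0.009, 0.005, 0.001]
force: [1.2, -0.6, 0.3]
gripper_width: 0.004
```

```bash
python3 - <<'E'
from h import *
s=observe();c=read_camera("wrist");print(s["eef_pos"],s["tcp_rot"],s["force"],s["time_s"])
cv2.imwrite("pics/w8.png",c["pixels"])
c=read_camera("top");cv2.imwrite("pics/t8.png",cv2.resize(c["pixels"][160:240,215:385],None,fx=4.7,fy=4.7,interpolation=cv2.INTER_CUBIC))
E
```

```text
[ 513.36699249 -164.70326131  216.55734897] [ 0.99994335 -0.00945412  0.00475774  0.00113314] [ 1.22327094 -0.5630871   0.31614849] 20.5
```

View pics/w8.png

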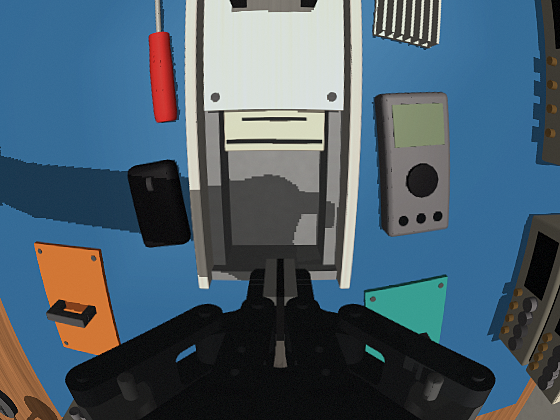

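View pics/t8.png

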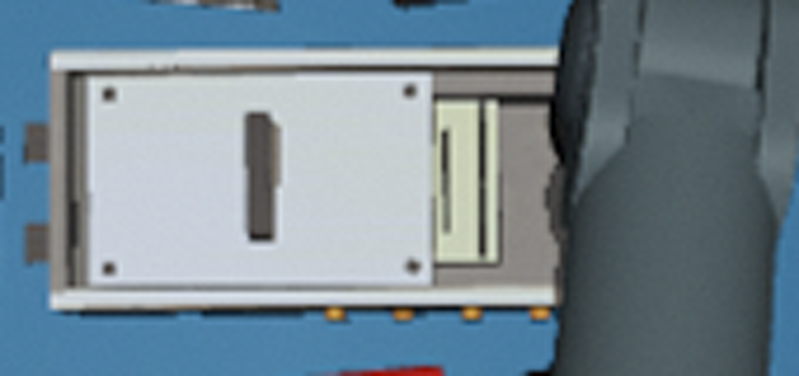

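The module has advanced and the hatch is unmoved on the roof. Back to the handle.

Emit:
{"method": "step_arm", "body": {
  "steps": [
    [0, 1, 0, 0, 0, -0.131],
    [0, 1.6, 0, 0, 0, -0.131],
    [0, 1.6, 0, 0, 0, -0.131],
    [0, 1.6, 0, 0, 0, -0.131],
    [0, 1.6, 0, 0, 0, -0.131],
    [0, 1.6, 0, 0, 0, -0.131],
    [0, 1.6, 0, 0, 0, -0.131],
    [0, 1.6, 0, 0, 0, -0.131],
    [0, 1.6, 0, 0, 0, -0.131],
    [0, 1.6, 0, 0, 0, -0.131],
    [0, 1.6, 0, 0, 0, -0.131],
    [0, 0.8, 0, 0, 0, -0.13]
  ],
  "hand": 0
}}

```text
time_s: 21.8
eef_pos: [508.4, 15.9, 209.4]
tcp_rot: [-0.699, 0.715, 0.002, -0.001]
force: [0.9, 0.1, 0.3]
gripper_width: 0.501
```

Emit:
{"method": "step_arm", "body": {
  "steps": [
    [0, 0, 0, 0, 0, 0],
    [0, 0, 0, 0, 0, 0]
  ]
}}

```text
time_s: 22.0
eef_pos: [509.1, 13.6, 210.0]
tcp_rot: [-0.701, 0.713, 0.001, -0.001]
force: [-0.6, 0.2, -0.1]
gripper_width: 0.498
```

```bash
python3 - <<'E'
from h import *
s=observe();print(s["eef_pos"],s["tcp_rot"],s["force"],s["time_s"],s["qpos"])
print(Ro.from_quat(s["tcp_rot"]).as_matrix())
# rotation (world rotvec) needed to reach grip orientation
t=Ro.from_quat([-0.7003,0.7138,0,0]);print((t*Ro.from_quat(s["tcp_rot"]).inv()).as_rotvec())
E
```

```text
[509.0604994   13.60000942 209.99057633] [-0.70138949  0.71277694  0.00081553 -0.0010702 ] [-0.62305704  0.21145352 -0.13673388] 22.0 [ 0.11496403  0.15398166 -0.24120632  1.94168307  0.04217553  1.0533938
 -1.73136581]
[[-1.61032685e-02 -9.99866770e-01 -2.66963450e-03]
 [-9.99870261e-01  1.61042290e-02 -3.38683306e-04]
 [ 3.81630589e-04  2.66383424e-03 -9.99996379e-01]]
[ 0.00033469 -0.00267014 -0.00298836]
```

Emit:
{"method": "step_arm", "body": {
  "steps": [
    [0.4, 0, -1, 0, -0.0027, -0.003],
    [0, 0, -2, 0, 0, 0],
    [0, 0, -2, 0, 0, 0],
    [0, 0, -2, 0, 0, 0],
    [0, 0, -2, 0, 0, 0],
    [0, 0, -1.3, 0, 0, 0],
    [0, 0, -0.8, 0, 0, 0],
    [0, 0, -0.7, 0, 0, 0],
    [0, 0, 0, 0, 0, 0],
    [0, 0, 0, 0, 0, 0]
  ]
}}

```text
time_s: 23.0
eef_pos: [514.6, 14.0, 93.8]
tcp_rot: [-0.699, 0.715, -0.001, 0.001]
force: [0.5, 0.3, 0.6]
gripper_width: 0.505
```

```bash
python3 - <<'E'
from h import *
s=observe();c=read_camera("wrist");print(s["eef_pos"],s["tcp_rot"],s["force"],s["time_s"])
cv2.imwrite("pics/w9.png",c["pixels"])
E
```

```text
[514.61606079  13.95568278  93.75072988] [-0.69925848  0.71486642 -0.00128823  0.00138769] [0.54508099 0.26017883 0.59312861] 23.0
```

View pics/w9.png

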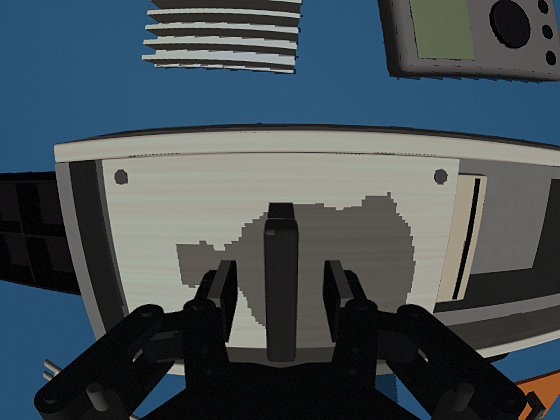

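The bar is centred between the pads (centre column 280.5 for both). Lower 2 mm and close.

Emit:
{"method": "step_arm", "body": {
  "steps": [
    [0, 0, -0.2, 0, 0, 0],
    [0, 0, 0, 0, 0, 0]
  ]
}}

```text
time_s: 23.25
eef_pos: [514.4, 14.0, 91.7]
tcp_rot: [-0.699, 0.715, -0.001, 0.001]
force: [-0.4, -1.2, -0.3]
gripper_width: 0.495
```

Emit:
{"method": "step_arm", "body": {
  "steps": [
    [0, 0, 0, 0, 0, 0],
    [0, 0, 0, 0, 0, 0],
    [0, 0, 0, 0, 0, 0],
    [0, 0, 0, 0, 0, 0],
    [0, 0, 0, 0, 0, 0],
    [0, 0, 0, 0, 0, 0]
  ],
  "hand": -1
}}

```text
time_s: 23.85
eef_pos: [514.3, 13.8, 91.6]
tcp_rot: [-0.699, 0.715, -0.001, 0.001]
force: [-0.7, 0.4, 3.9]
gripper_width: 0.152
```

Emit:
{"method": "step_arm", "body": {
  "steps": [
    [0, 0, 0.2, 0, 0, 0],
    [0, 0, 0.2, 0, 0, 0],
    [0, 0, 0, 0, 0, 0],
    [0, 0, 0, 0, 0, 0]
  ]
}}

```text
time_s: 24.25
eef_pos: [513.4, 13.9, 94.7]
tcp_rot: [-0.699, 0.715, -0.001, 0.001]
force: [-0.2, -0.2, -3.7]
gripper_width: 0.153
```

Emit:
{"method": "step_arm", "body": {
  "steps": [
    [-0.01, -0.5, 0, 0, 0, 0],
    [-0.01, -1, 0, 0, 0, 0],
    [-0.02, -1.2, 0, 0, 0, 0],
    [-0.02, -1.5, 0, 0, 0, 0],
    [-0.02, -1.5, 0, 0, 0, 0],
    [-0.02, -1.5, 0, 0, 0, 0],
    [-0.02, -1.5, 0, 0, 0, 0],
    [-0.02, -1.5, 0, 0, 0, 0],
    [-0.02, -1.5, 0, 0, 0, 0],
    [-0.02, -1.5, 0, 0, 0, 0],
    [-0.02, -1.2, 0, 0, 0, 0],
    [0, -0.5, 0, 0, 0, 0]
  ]
}}

```text
time_s: 25.45
eef_pos: [511.5, -138.0, 95.2]
tcp_rot: [-0.698, 0.716, -0.001, 0.0]
force: [-0.3, -0.3, -3.5]
gripper_width: 0.149
```

Emit:
{"method": "step_arm", "body": {
  "steps": [
    [0, 0, 0, 0, 0, 0],
    [0, 0, 0, 0, 0, 0]
  ]
}}

```text
time_s: 25.65
eef_pos: [512.0, -134.5, 95.2]
tcp_rot: [-0.699, 0.715, -0.001, 0.001]
force: [0.0, 1.0, -3.8]
gripper_width: 0.15
```

```bash
python3 - <<'E'
from h import *
s=observe();c=read_camera("wrist");print(s["eef_pos"],s["tcp_rot"],s["force"],s["wrist_torque"],s["time_s"])
t=Ro.from_quat([-0.7003,0.7138,0,0]);print((t*Ro.from_quat(s["tcp_rot"]).inv()).as_rotvec())
cv2.imwrite("pics/w10.png",c["pixels"])
c=read_camera("top");cv2.imwrite("pics/t10.png",cv2.resize(c["pixels"][160:240,215:385],None,fx=4.7,fy=4.7,interpolation=cv2.INTER_CUBIC))
E
```

```text
[ 512.03978764 -134.49730567   95.20955356] [-6.99333509e-01  7.14794271e-01 -6.61841277e-04  1.16390182e-03] [ 0.0124772   1.00800997 -3.76338983] [ 0.04433062 -0.01736859 -0.02285302] 25.65
[-0.00068534  0.00258865  0.00277244]
```

View pics/w10.png

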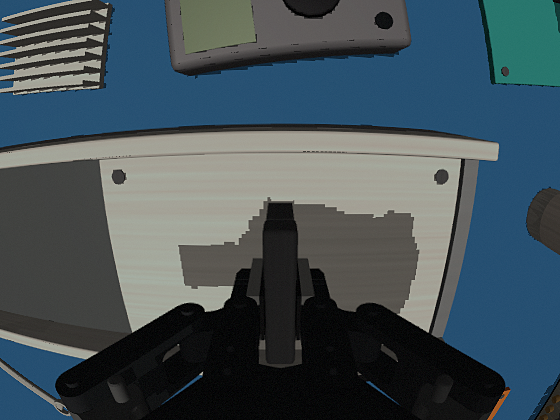

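View pics/t10.png

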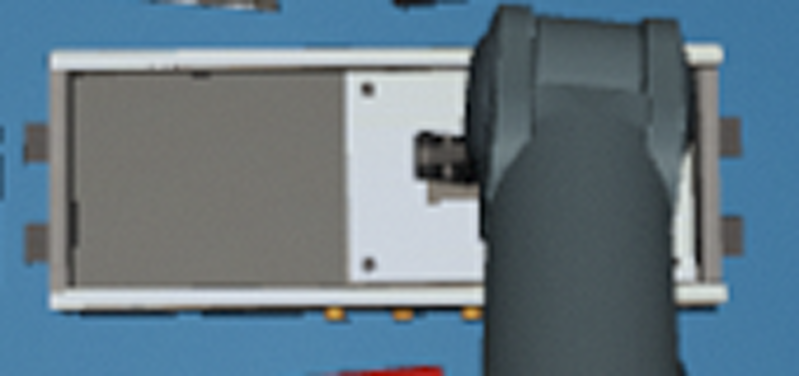

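Emit:
{"method": "step_arm", "body": {
  "steps": [
    [-0.03, -0.2, 0, 0, 0.0026, 0.0028],
    [-0.02, -0.15, 0, 0, 0, 0],
    [0, 0, 0, 0, 0, 0],
    [0, 0, 0, 0, 0, 0]
  ]
}}

```text
time_s: 26.15
eef_pos: [511.6, -138.6, 95.3]
tcp_rot: [-0.7, 0.714, -0.0, 0.0]
force: [-0.7, -0.7, -2.5]
gripper_width: 0.153
```

Emit:
{"method": "step_arm", "body": {
  "steps": [
    [0, 0, -0.2, 0, 0, 0],
    [0, 0, -0.1, 0, 0, 0],
    [0, 0, 0, 0, 0, 0]
  ]
}}

```text
time_s: 26.45
eef_pos: [511.3, -138.5, 92.0]
tcp_rot: [-0.7, 0.714, 0.0, -0.0]
force: [0.9, -0.2, -3.3]
gripper_width: 0.149
```

Emit:
{"method": "step_arm", "body": {
  "steps": [
    [0, 0.04, -0.15, 0, 0, 0],
    [0, 0, -0.15, 0, 0, 0],
    [0, 0, -0.1, 0, 0, 0],
    [0, 0, 0, 0, 0, 0]
  ]
}}

```text
time_s: 26.85
eef_pos: [511.3, -138.1, 88.0]
tcp_rot: [-0.7, 0.714, 0.0, -0.0]
force: [0.2, -0.0, -3.6]
gripper_width: 0.151
```

Emit:
{"method": "step_arm", "body": {
  "steps": [
    [0, 0, -0.15, 0, 0, 0],
    [0, 0, -0.15, 0, 0, 0],
    [0, 0, 0, 0, 0, 0],
    [0, 0, 0, 0, 0, 0]
  ]
}}

```text
time_s: 27.25
eef_pos: [511.5, -138.2, 85.2]
tcp_rot: [-0.7, 0.714, 0.0, 0.0]
force: [0.2, -0.4, -2.8]
gripper_width: 0.15
```

Freely entering the seat, with no side force. The last 2 mm.

Emit:
{"method": "step_arm", "body": {
  "steps": [
    [0, 0, -0.1, 0, 0, 0],
    [0, 0, -0.1, 0, 0, 0],
    [0, 0, 0, 0, 0, 0],
    [0, 0, 0, 0, 0, 0]
  ]
}}

```text
time_s: 27.65
eef_pos: [511.7, -138.2, 83.7]
tcp_rot: [-0.7, 0.714, -0.0, 0.0]
force: [-1.2, 1.5, 0.1]
gripper_width: 0.155
```

Seated: z is 83.7, the same as in the first grip, and the load is gone. Release, rise and move clear.

Emit:
{"method": "step_arm", "body": {
  "steps": [
    [0, 0, 0, 0, 0, 0],
    [0, 0, 0, 0, 0, 0],
    [0, 0, 0, 0, 0, 0],
    [0, 0, 0.5, 0, 0, 0],
    [0, 0, 1.5, 0, 0, 0],
    [0, 0, 2, 0, 0, 0],
    [0, 0, 3, 0, 0, 0],
    [0, 0, 3, 0, 0, 0],
    [0, 0, 3, 0, 0, 0],
    [0, 0, 1, 0, 0, 0],
    [0, 0, 0, 0, 0, 0]
  ],
  "hand": 0
}}

```text
time_s: 28.75
eef_pos: [513.1, -138.5, 225.5]
tcp_rot: [-0.7, 0.714, -0.002, 0.001]
force: [-0.2, 0.5, -0.2]
gripper_width: 0.496
```

Emit:
{"method": "step_arm", "body": {
  "steps": [
    [-2, -3, 0, 0, 0, 0],
    [-2, -3, 0, 0, 0, 0],
    [-2, -3, 0, 0, 0, 0],
    [-2, -3, 0, 0, 0, 0],
    [-2, -3, 0, 0, 0, 0],
    [-2, -3, 0, 0, 0, 0],
    [-1, -2, 0, 0, 0, 0],
    [0, 0, 0, 0, 0, 0]
  ]
}}

```text
time_s: 29.55
eef_pos: [377.5, -341.3, 221.2]
tcp_rot: [-0.697, 0.717, 0.002, -0.001]
force: [0.2, -0.1, 0.1]
gripper_width: 0.503
```

```bash
python3 - <<'E'
from h import *
s=observe();print(s["eef_pos"],s["force"],s["time_s"])
c=read_camera("top");cv2.imwrite("pics/t11.png",cv2.resize(c["pixels"][160:240,215:385],None,fx=4.7,fy=4.7,interpolation=cv2.INTER_CUBIC))
c=read_camera("side");cv2.imwrite("pics/s11.png",cv2.resize(c["pixels"][120:300,170:370],None,fx=3.3,fy=3.3,interpolation=cv2.INTER_CUBIC))
E
```

```text
[ 377.53398782 -341.31811068  221.20563168] [ 0.22897314 -0.05246213  0.09852506] 29.55
```

View pics/t11.png

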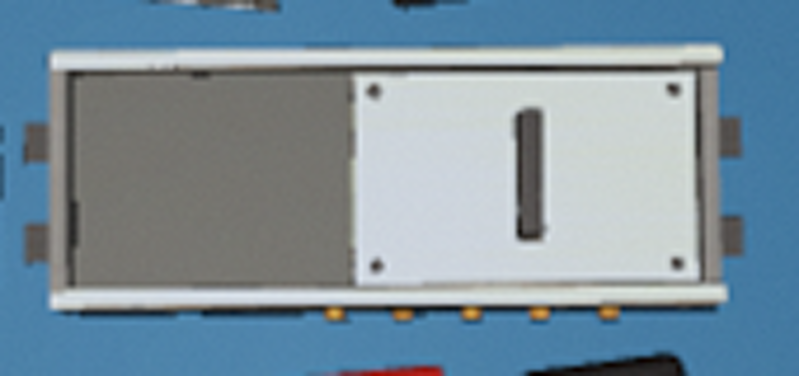

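View pics/s11.png

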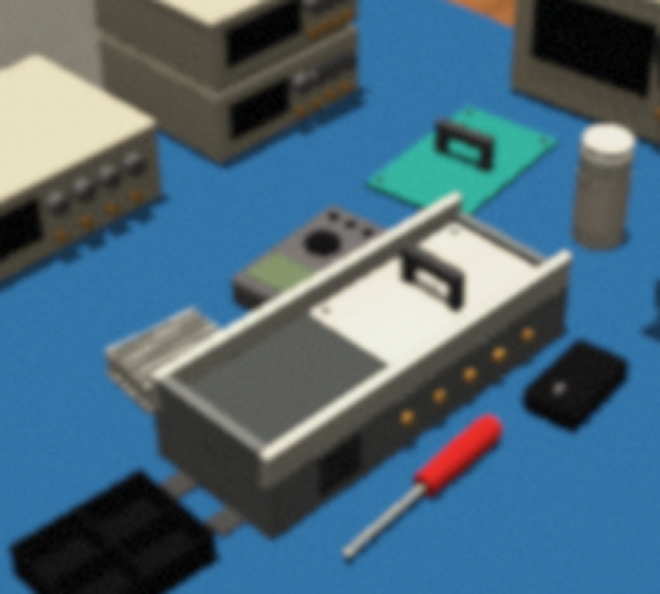

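The hatch shows where it began: bar at crop (529,175), screws at the same pixels, lying flat and flush with the roof. The bystanders look unmoved. Handing in.

```bash
python3 -c "
from bench import *
print(job_done())"
```

```text
the job is handed in; nothing more can be done
None
```

The job is done and handed in at about 29.6 s of the 61 s allowed, with the robot clear of everything.

- **Hatch opened:** I lifted it about 11.5 mm, slid it about 152 mm over the roof between its walls, and set it down on the roof.
- **Module and contact block:** I pushed the module about 40 mm at about 3 N of friction. At TCP y of about -138.9 the tool stalled and the force jumped to about 8 N. I pressed on to y = -134.0, so the block is in by about 4.9 mm. The force reached 10.8 N, close to the roughly 12 N I expected from friction plus spring and well short of its hard end.
- **Hatch closed:** I slid it back and lowered it into its seat. The grip height at rest was 83.7 mm, the same as at the start, and the load went to zero. In the top and side pictures it lies flat in its original place, to within a pixel, and the bystanders near the dock look unmoved.

**Disagreements:**
- The top and wrist cameras differed by about 4 to 5 mm on the dock's x position. I used the middle, and no side force showed when opening or closing the hatch.
- The press depth rests on the measured tool position and the force, since the block cannot be seen.
- One turn took joint 7 to -2.848, just inside its -2.85 limit. I noticed it there and turned the other way.

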